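# Set up for re-heeling: seat the foot plate, find the full tack tin

## Task

Get the polish box ready for a re-heeling: lower the holed wooden foot plate over the two pins on top of the box until it lies flush, and let go of it. Then heft the three identical closed tack tins, find the heaviest by feel, and finish holding that one up level and still above the foot rest, several centimetres clear of it, with the gripper still holding the tin at the end. Leave the two lighter tins standing upright on the step, and do not disturb the other things.

Things in the scene. Friction and masses are not known exactly. Their poses are not given: they have to be found in the camera images.
- polish_box: Fixed wooden polish box, 170 x 240 x 100 mm (its x, y, z), with a small dark turning knob on its -x face. Origin: centre of its underside, z up. Two upright steel pins stand on its flat top at its own y = +80 and -80 mm, x = 0; each is 10 mm thick and 30 mm tall, its upper 12 mm tapering to 4 mm.
- pin_a (a point): Foot of one pin, on the box's top (100 mm above the step), at the box's y = +80 mm.
- pin_b (a point): Foot of the other pin, on the box's top, at the box's y = -80 mm.
- foot_plate: Loose pale plywood plate, 80 x 200 x 14 mm (its x, y, z), about 0.35 kg, lying flat on the step. Origin: centre of its underside, z up. Two through holes of 14 mm lie at its own y = +80 and -80 mm, x = 0. The foot rest, a wooden block 40 x 100 x 34 mm (x, y, z), is fixed on the middle of its top, reaching 48 mm above the plate's underside: grip it across its 40 mm. The plate fits on the pins either way round.
- tin_a: One of three closed plain metal tack tins that look identical: upright cylinder 56 mm across (the lid's lip 57 mm), 42 mm tall, standing on the step. Origin: centre of its underside, z up. The tins weigh between 0.08 and 0.5 kg; the heaviest is at least 1.5 times as heavy as either of the others. What is inside sits snug and hardly shifts. Which one is the heaviest is not known beforehand.
- tin_b: Another of the three tins, same size and look.
- tin_c: Another of the three tins, same size and look.
- neutral_tin: Bystander: flat round polish tin, 86 mm across, 25 mm tall. Origin: centre of its underside.
- shoe_horn: Bystander: orange plastic shoe horn lying flat, about 170 x 38 x 10 mm, long along its x. Origin: underside, near its middle.
- heel_scraper: Bystander: flat aluminium heel scraper, about 130 x 50 x 8 mm, long along its x. Origin: underside, near its middle.
- bristle_brush: Bystander: shoe brush, 170 x 56 x 42 mm, long along its x, beech back uppermost. Origin: centre of its underside.
- mug: Bystander: white mug, 76 mm across, 80 mm tall, handle at its +y. Origin: centre of its underside.
- jar: Bystander: closed amber glass jar, 64 mm across, 100 mm tall. Origin: centre of its underside.
- table: The whitewashed concrete step, the work surface; its top is at height 0.
Mind the look-alikes: they are no part of the job. What is shaped like the foot_plate but blue or turquoise is not meant.

How it is judged:
By the outcome, as a careful person would: the job done as asked, in the order asked, and still so for the second after the job is handed in, while the arm keeps its last pose, push and grip.
It also fails if it takes over 72 s, if anything falls off the work surface, if the arm or the gripper's body presses on something with over 40 N, if the wrist force passes 120 N, or if a joint passes its speed limit or range.

## Robot

A 7-joint arm with a two-finger parallel gripper is mounted at the origin on the work surface. World frame = base frame: x ahead of the robot, y to its left, z up, the work surface at z = 0. Lengths are in m, angles in rad, forces in N, time in s.
With the tool pointing down it reaches from about 0.35 to 0.9 m from the base axis. Payload 8.1 kg.
Tool frame: the origin (TCP) lies at the very end of the fingers, on their centre line; the grasp point (between the pads) lies 19 mm behind it; x points along the fingers, y is the direction in which the jaws open and shut, and the axes are right-handed (so a half turn about x gives the same grasp; the last joint's range is limited). The gripper opens to 85 mm and grips with 20 to 120 N. Pads are 22 mm wide; open, the fingers measure 114 mm over their backs; the gripper's body (76 mm by 85 mm) begins 54 mm behind the grasp point. The pads swing forward as they close: fully open they stand 13 mm farther back than shut.
Start: joints at [-1.263, 0.434, 0.025, 1.573, -0.012, 1.134, -0.075], TCP at [0.25, 0.573, 0.231] pointing down, gripper open.
Joint ranges: [-2.62, 2.62], [-0.44, 2.09], [-1.27, 1.32], [0.08, 2.57], [-1.32, 4.46], [0.12, 2], [-2.74, 2.74]. Speed limits (rad/s): [2.22, 2.22, 3.01, 3.01, 3.14, 3.14, 3.14].

## Interface

Orientations are given as [roll, pitch, yaw] about the fixed x, y, z axes, in that order (R = Rz(yaw) Ry(pitch) Rx(roll)).
In Python, from cell import * gives the robot as it stands.
- The arm moves only by the shell command python3 -m crank 'ROWS'. ROWS is JSON, a list of rows, each an object with "claw": the closure, from 0 (fully open) to 1 (shut); "translation": the shift along the tool's x, y, z in mm, a list of three; "dr": the turn, a rotation vector about the tool's x, y, z in degrees, a list of three. A call has exactly 5 rows; each row shifts and turns the pose as measured when the row begins, along the tool's axes as they then stand; what a row does not reach is not made up. A row lasts 1/10 s, in which the tool goes at most 50 mm and 8.59 degrees, less where a joint would pass 70% of its speed; a pose out of reach is approached as far as the arm can. A call is refused whole if a number of a shift passes 50 or a number of a turn 8.59, either way. A call with a gripper value outside its range is refused whole. The fingers move at their own pace and stop on an object; the grip force is fixed at half the most. Time passes only in rows, so rows that do not move let the fingers close, or fill a call up. It gives the time, the measured TCP pose, the force and the opening at its end, in the units of the state.
- read_state(): the state, without advancing time (a new reading comes with each control period).
- camera(name): name is "side" or "top" or "wrist"; returns a dict with "image" (480x640x3 uint8, red, green, blue), "vertical_fov" (degrees; the focal length in pixels is half the picture's height over the tangent of half this angle, whatever the lens; pixels are square), "cx", "cy" (the principal point, pixels), "k1" (the pictures are not rectified: a ray, as slopes to the right and down, at radius r is drawn at 1 + k1 r^2 times it, then the intrinsics apply), "R" (3x3) and "t" (3): a world point X has camera coordinates R X + t; the wrist camera has in their place "tool_from_camera" (4x4, takes a point from camera to tool coordinates, whose origin is the TCP and whose axes are the tool frame's). Camera axes: x right, y down, z forward; pixel columns grow to the right and rows downward; lengths in m; the calibration is good to about 2 mm. A picture is of the moment at which its call begins: read the wrist's pose just before it. There is no depth.
- finish_job(): hands the job in, once; it reports no verdict.
Trained networks look in a picture, given as the dict that the camera call returned (one of the last four; its "shot" number tells which), for a name from the list of things; names that differ only in an ending like _2 or _b are one class to them, and where a whole thing is asked for, a point or a joint stands for the part that bears it (a point fixed in the world has none). Each returns a list of dicts, best first, with "score" (0 to 1); they miss things now and then, are a little off and sometimes report something else, mostly with a low value. They report only what shows in the picture. A call takes as long as a camera call. They do not tell look-alikes from the thing itself.
- find_in(thing, picture): "position" ([column, row] in pixels, amid what is visible of it).
The state is a dict: "time_s": time; "q": joint angles; "dq": joint speeds; "joint_torque": joint torques, N m; "ee_pos": TCP position; "tool_rot": TCP orientation; "force": force on the tool from outside, world axes, zero at the start; "moment": the same for the moment, N m; "width": finger opening in m.
Only numpy, scipy, OpenCV 4.12 (cv2) and the standard library are available. Lean on these libraries where they do the work, as an engineer would, in place of code of your own. Each camera call takes 0.05 s, during which the arm holds its last target. There are 200 camera calls.

## Working session

There is one attempt and no reset: what is moved stays moved. The work goes in short steps, Python scripts to look and compute and a shell command to move; the robot and the scene stay as the last step left them, time stands still between calls to the robot, and variables do not carry over. Pictures are saved under pics/ and viewed, about 8 in all and at most 12, crops included, and the job is handed in when it is done.

```bash
ls; mkdir -p pics; cat > h.py <<'E'
from cell import *
import numpy as np, cv2
from scipy.spatial.transform import Rotation as Ro
def save(c,n): cv2.imwrite('pics/'+n,c['image'][:,:,::-1])
def K(c):
    f=240/np.tan(np.radians(c['vertical_fov'])/2); return f
def cam(c,st=None):
    if 'R' in c: return np.array(c['R']),np.array(c['t'])
    T=np.array(c['tool_from_camera']); 
    Rt=Ro.from_euler('xyz',st['tool_rot']).as_matrix() ; p=np.array(st['ee_pos'])
    Rw=Rt@T[:3,:3]; tw=Rt@T[:3,3]+p
    return Rw.T,-Rw.T@tw
def proj(c,X,st=None):
    R,t=cam(c,st); p=np.array(X)@R.T+t; s=p[...,:2]/p[...,2:]; r2=(s**2).sum(-1,keepdims=True)
    return s*(1+c['k1']*r2)*K(c)+[c['cx'],c['cy']]
def unproj(c,px,z,st=None):
    R,t=cam(c,st); d=(np.array(px,float)-[c['cx'],c['cy']])/K(c); s=d.copy()
    for _ in range(20): s=d/(1+c['k1']*(s**2).sum())
    v=R.T@np.array([s[0],s[1],1]); o=-R.T@t
    return o+v*(z-o[2])/v[2]
E
python3 - <<'E'
from h import *
s=read_state(); print({k:np.round(v,3).tolist() for k,v in s.items()})
H=dict(polish_box=.1,foot_plate=.03,tin_a=.042,neutral_tin=.025,shoe_horn=.01,heel_scraper=.008,bristle_brush=.042,mug=.04,jar=.05,pin_a=.1)
for n in ('top','side'):
    c=camera(n); save(c,n+'0.png'); print(n,{k:np.round(v,3).tolist() for k,v in c.items() if k!='image'})
    for th,z in H.items():
        for r in find_in(th,c)[:5]: print(th,round(r['score'],2),np.round(r['position']),np.round(unproj(c,r['position'],z),3))
E
```

```text
pics
{'time_s': 0.0, 'q': [-1.263, 0.435, 0.025, 1.574, -0.012, 1.134, -0.075], 'dq': [-0.001, 0.001, -0.0, -0.0, 0.0, 0.002, 0.0], 'joint_torque': [-0.0, -67.045, 1.025, -31.623, 0.015, 0.012, 0.0], 'ee_pos': [0.249, 0.573, 0.231], 'tool_rot': [-1.474, 1.569, -1.884], 'force': [-0.431, -1.141, 0.048], 'moment': [-0.007, 0.021, -0.056], 'width': 0.086}
top {'vertical_fov': 56.2, 'cx': 322.307, 'cy': 238.665, 'k1': -0.072, 'R': [[0.013, -1.0, 0.027], [-0.992, -0.017, -0.128], [0.129, -0.025, -0.991]], 't': [-0.022, 0.498, 0.999], 'shot': 1}
polish_box 0.66 [188. 216.] [0.535 0.276 0.1  ]
polish_box 0.66 [336. 259.] [ 0.447 -0.042  0.1  ]
foot_plate 0.88 [450. 372.] [ 0.199 -0.307  0.03 ]
foot_plate 0.74 [330. 239.] [ 0.498 -0.033  0.03 ]
foot_plate 0.57 [189. 364.] [0.213 0.279 0.03 ]
foot_plate 0.36 [259. 287.] [0.385 0.127 0.03 ]
tin_a 0.87 [418. 206.] [ 0.576 -0.234  0.042]
tin_a 0.81 [474. 240.] [ 0.5   -0.365  0.042]
tin_a 0.63 [397. 247.] [ 0.48  -0.185  0.042]
neutral_tin 0.84 [461. 168.] [ 0.677 -0.346  0.025]
shoe_horn 0.61 [378. 138.] [ 0.75  -0.148  0.01 ]
heel_scraper 0.83
[... 553 characters left out ...]
te 0.93 [336. 426.] [ 0.168 -0.323  0.03 ]
tin_a 0.64 [475. 333.] [ 0.489 -0.381  0.042]
tin_a 0.58 [439. 284.] [ 0.566 -0.252  0.042]
tin_a 0.56 [386. 295.] [ 0.46  -0.195  0.042]
neutral_tin 0.64 [508. 290.] [ 0.669 -0.361  0.025]
neutral_tin 0.27 [437. 281.] [ 0.589 -0.235  0.025]
shoe_horn 0.8 [440. 243.] [ 0.739 -0.147  0.01 ]
shoe_horn 0.46 [336. 190.] [0.763 0.225 0.01 ]
shoe_horn 0.26 [509. 292.] [ 0.685 -0.358  0.01 ]
heel_scraper 0.98 [404. 369.] [ 0.352 -0.321  0.008]
bristle_brush 0.91 [337. 190.] [0.72  0.181 0.042]
mug 0.58 [392. 204.] [0.768 0.025 0.04 ]
mug 0.55 [267. 193.] [0.573 0.309 0.04 ]
jar 0.63 [255. 244.] [0.383 0.131 0.05 ]
pin_a 0.74 [266. 196.] [0.493 0.214 0.1  ]
```

View pics/top0.png

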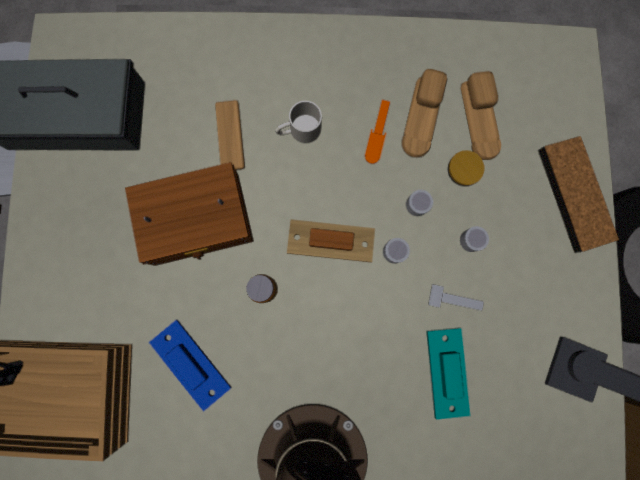

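View pics/side0.png

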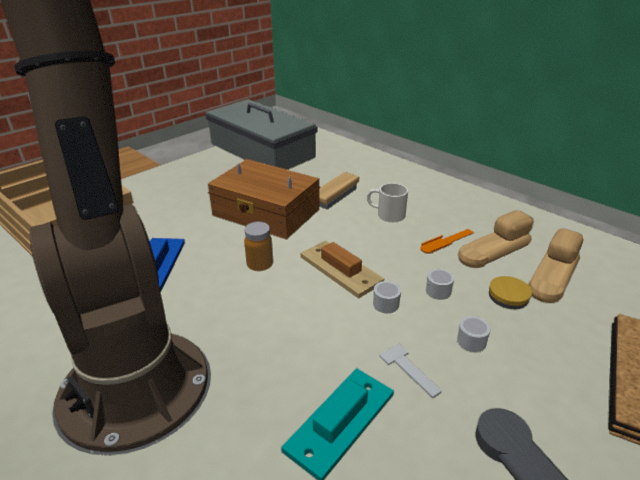

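Foot-plate candidates are pale (331,240), blue (189,364) and turquoise (450,372). I choose the pale one. The three tins are at (397,250), (420,203) and (475,239). Next: a close crop of the plate and the box pins.

```bash
python3 - <<'E'
from h import *
c=camera('top'); im=c['image'][:,:,::-1]
a=cv2.resize(im[210:270,280:380],None,fx=6,fy=6,interpolation=cv2.INTER_CUBIC)
b=cv2.resize(im[160:270,120:260],None,fx=600/140,fy=600/140,interpolation=cv2.INTER_CUBIC)[:240]
cv2.imwrite('pics/crop1.png',np.vstack([a,b]))
# approx pixel conversions
for px,z in [((297,237),.014),((364,244),.014),((148,219),.13),((221,202),.13)]: print(px,unproj(c,px,z).round(4))
s=read_state(); R=Ro.from_euler('xyz',s['tool_rot']).as_matrix(); print(R.round(3)); w=camera('wrist'); print(np.round(w['tool_from_camera'],3),w['vertical_fov'],w['k1'])
E
```

```text
(297, 237) [0.5036 0.0441 0.014 ]
(364, 244) [ 0.4897 -0.1127  0.014 ]
(148, 219) [0.5209 0.3525 0.13  ]
(221, 202) [0.5594 0.201  0.13  ]
[[-0.     0.399  0.917]
 [ 0.     0.917 -0.399]
 [-1.     0.    -0.   ]]
[[ 0.    -0.258  0.966 -0.143]
 [ 1.    -0.001 -0.    -0.   ]
 [ 0.001  0.966  0.258 -0.064]
 [ 0.     0.     0.     1.   ]] 71.68466912962948 -0.04771471482209287
```

View pics/crop1.png

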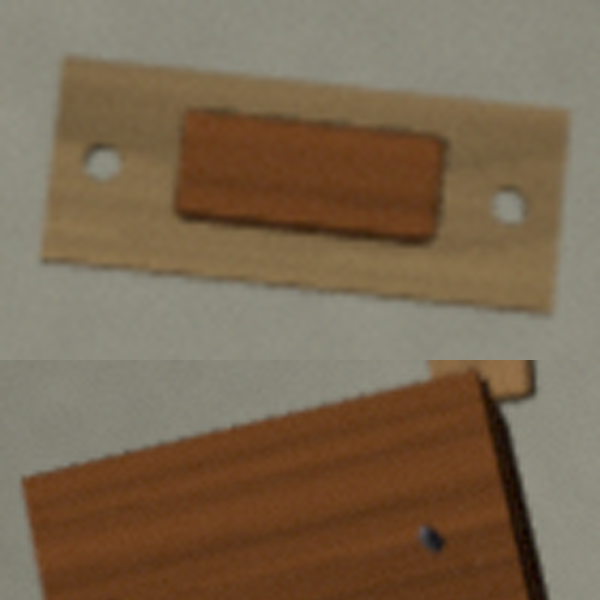

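```bash
cat >> h.py <<'E'
def Rdown(yawy):  # tool x down, tool y at world angle yawy(deg)
    a=np.radians(yawy); y=np.array([np.cos(a),np.sin(a),0]); x=np.array([0,0,-1.]); return np.c_[x,y,np.cross(x,y)]
def plan(p,yawy,n,claw=0):
    "work out n rows (straight line) from the present pose"
    s=read_state(); R=Ro.from_euler('xyz',s['tool_rot']); P=np.array(s['ee_pos'])
    rv=(R.inv()*Ro.from_matrix(Rdown(yawy))).as_rotvec(); dp=(np.array(p)-P)/n
    for i in range(n):
        t=(R*Ro.from_rotvec(rv*i/n)).inv().apply(dp)*1000
        print(i,t.round(1),np.degrees(rv/n).round(2))
    print('cumulative tool-axis shift total',(R.inv().apply(dp*n)*1000).round(1))
def st():
    s=read_state(); R=Ro.from_euler('xyz',s['tool_rot']).as_matrix()
    print('t',round(s['time_s'],2),'p',np.round(s['ee_pos'],4),'yawy',np.degrees(np.arctan2(R[1,1],R[0,1])).round(2),'xax',R[:,0].round(4),'F',np.round(s['force'],2),'w',round(s['width'],4),'q',np.round(s['q'],2)); return s
E
python3 -c "
from h import *
plan([.497,-.02,.23],-5,15)"
```

```text
0 [  0.1 -29.7  30.9] [ 4.76 -0.   -0.  ]
1 [  0.1 -27.   33.3] [ 4.76 -0.   -0.  ]
2 [  0.1 -24.1  35.4] [ 4.76 -0.   -0.  ]
3 [  0.1 -21.1  37.3] [ 4.76 -0.   -0.  ]
4 [  0.1 -17.9  38.9] [ 4.76 -0.   -0.  ]
5 [  0.1 -14.6  40.3] [ 4.76 -0.   -0.  ]
6 [  0.1 -11.3  41.3] [ 4.76 -0.   -0.  ]
7 [ 0.1 -7.8 42.1] [ 4.76 -0.   -0.  ]
8 [ 0.1 -4.3 42.6] [ 4.76 -0.   -0.  ]
9 [ 0.1 -0.7 42.8] [ 4.76 -0.   -0.  ]
10 [ 0.1  2.9 42.7] [ 4.76 -0.   -0.  ]
11 [ 0.1  6.4 42.4] [ 4.76 -0.   -0.  ]
12 [ 0.1  9.9 41.7] [ 4.76 -0.   -0.  ]
13 [ 0.1 13.3 40.7] [ 4.76 -0.   -0.  ]
14 [ 0.1 16.7 39.5] [ 4.76 -0.   -0.  ]
cumulative tool-axis shift total [   1.3 -444.9  463.7]
```

```bash
python3 -m crank '[{"claw":0,"translation":[0,-30,31],"dr":[4.76,0,0]},{"claw":0,"translation":[0,-27,33],"dr":[4.76,0,0]},{"claw":0,"translation":[0,-24,35],"dr":[4.76,0,0]},{"claw":0,"translation":[0,-21,37],"dr":[4.76,0,0]},{"claw":0,"translation":[0,-18,39],"dr":[4.76,0,0]}]'
python3 -m crank '[{"claw":0,"translation":[0,-15,40],"dr":[4.76,0,0]},{"claw":0,"translation":[0,-11,41],"dr":[4.76,0,0]},{"claw":0,"translation":[0,-8,42],"dr":[4.76,0,0]},{"claw":0,"translation":[0,-4,43],"dr":[4.76,0,0]},{"claw":0,"translation":[0,-1,43],"dr":[4.76,0,0]}]'
python3 -m crank '[{"claw":0,"translation":[0,3,43],"dr":[4.76,0,0]},{"claw":0,"translation":[0,6,42],"dr":[4.76,0,0]},{"claw":0,"translation":[0,10,42],"dr":[4.76,0,0]},{"claw":0,"translation":[0,13,41],"dr":[4.76,0,0]},{"claw":0,"translation":[0,17,40],"dr":[4.76,0,0]}]'
python3 - <<'E'
from h import *
st(); plan([.497,-.02,.23],-5,5)
E
```

```text
time_s: 1.7
ee_pos: [0.3292, 0.3754, 0.2299]
tool_rot: [2.838, 1.567, 2.008]
force: [1.0, 0.0, -0.3]
width: 0.0856
time_s: 2.2
ee_pos: [0.4116, 0.1686, 0.2302]
tool_rot: [2.716, 1.564, 1.454]
force: [0.8, 0.4, -0.2]
width: 0.0854
time_s: 2.7
ee_pos: [0.491, -0.0407, 0.2306]
tool_rot: [2.766, 1.559, 1.072]
force: [2.0, 0.7, 0.4]
width: 0.0854
t 2.7 p [ 0.491  -0.0407  0.2306] yawy -7.06 xax [ 0.0055  0.01   -0.9999] F [2.04 0.72 0.41] w 0.0854 q [-0.49  0.23  0.58  1.93 -0.16  1.02  0.03]
0 [ 0.2  0.7 -4.2] [-0.41 -0.12 -0.05]
1 [ 0.2  0.7 -4.2] [-0.41 -0.12 -0.05]
2 [ 0.1  0.7 -4.2] [-0.41 -0.12 -0.05]
3 [ 0.1  0.8 -4.2] [-0.41 -0.12 -0.05]
4 [ 0.1  0.8 -4.2] [-0.41 -0.12 -0.05]
cumulative tool-axis shift total [  0.8   3.4 -21.2]
```

```bash
python3 - <<'E'
from h import *
s=read_state(); c=camera('wrist'); save(c,'w1.png')
for th in('foot_plate','tin_a'):
  for r in find_in(th,c): print(th,round(r['score'],2),np.round(r['position']),unproj(c,r['position'],.04,s).round(3))
print(proj(c,[[.5036,.0441,.014],[.4897,-.1127,.014]],s))
E
```

```text
foot_plate 0.63 [114. 449.] [ 0.199 -0.308  0.04 ]
foot_plate 0.58 [319. 200.] [ 0.5   -0.023  0.04 ]
tin_a 0.95 [403. 366.] [ 0.575 -0.227  0.04 ]
tin_a 0.59 [312. 342.] [ 0.473 -0.182  0.04 ]
[[313.4907767  133.10321678]
 [318.3091638  275.69707042]]
```

View pics/w1.png

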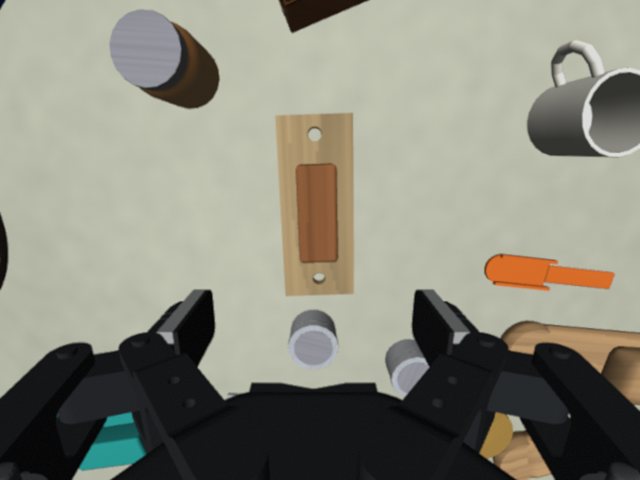

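```bash
python3 - <<'E'
from h import *
s=st()
c=camera('wrist');g=cv2.cvtColor(c['image'],cv2.COLOR_RGB2GRAY)
print(c['image'][124:144:2,316],g[268:290:2,319])
for (u,v) in ((314.5,134),(319,278)): 
    p=unproj(c,(u,v),.014,s); print(p.round(4))
# edges of block top corners
for q in ((297,164),(337,163),(338,262),(300,262)): print(unproj(c,q,.048,s).round(4))
for q in ((276,116),(353,113),(354,294),(286,296)): print(unproj(c,q,.014,s).round(4))
plan([.4965,-.034,.075],-5.1,5); 
E
```

```text
t 2.85 p [ 0.4912 -0.0423  0.2305] yawy -7.25 xax [ 0.0055  0.0083 -1.    ] F [-0.73  1.7   0.12] w 0.0855 q [-0.49  0.23  0.58  1.93 -0.16  1.02  0.03]
[[151 131  95]
 [123 121 106]
 [186 188 171]
 [189 192 174]
 [188 191 173]
 [188 190 173]
 [190 191 175]
 [182 176 153]
 [173 150 110]
 [173 150 111]] [148 142 184 189 190 157  84 112 144 145 144]
[0.5049 0.041  0.014 ]
[ 0.4901 -0.1176  0.014 ]
[0.4843 0.0137 0.048 ]
[0.5225 0.0098 0.048 ]
[ 0.5126 -0.0896  0.048 ]
[ 0.4736 -0.0846  0.048 ]
[0.4679 0.0638 0.014 ]
[0.5468 0.0567 0.014 ]
[ 0.5283 -0.1428  0.014 ]
[ 0.4489 -0.135   0.014 ]
0 [31.1  0.9 -1. ] [-0.38 -0.11 -0.04]
1 [31.1  0.9 -1.1] [-0.38 -0.11 -0.04]
2 [31.1  1.  -1.2] [-0.38 -0.11 -0.04]
3 [31.1  1.  -1.2] [-0.38 -0.11 -0.04]
4 [31.1  1.  -1.3] [-0.38 -0.11 -0.04]
cumulative tool-axis shift total [155.3   4.5  -5.2]
```

```bash
python3 -m crank '[{"claw":0,"translation":[35,1.5,-1.5],"dr":[-0.5,-0.12,-0.05]},{"claw":0,"translation":[35,1.5,-1.5],"dr":[-0.5,-0.12,-0.05]},{"claw":0,"translation":[35,1.5,-1.5],"dr":[-0.5,-0.12,-0.05]},{"claw":0,"translation":[35,1.5,-1.5],"dr":[-0.5,-0.12,-0.05]},{"claw":0,"translation":[25,1.5,-1.5],"dr":[-0.1,0,0]}]'
python3 - <<'E'
from h import *
st(); plan([.498,-.038,.020],-5.3,4)
E
```

```text
time_s: 3.4
ee_pos: [0.5029, -0.0238, 0.064]
tool_rot: [2.281, 1.559, 0.639]
force: [0.5, 0.6, 0.3]
width: 0.0853
t 3.4 p [ 0.5029 -0.0238  0.064 ] yawy -4.06 xax [ 0.0095  0.0071 -0.9999] F [0.51 0.64 0.33] w 0.0853 q [-0.39  0.48  0.45  2.08 -0.35  0.64  0.23]
0 [11.  -1.1  3.7] [ 0.31 -0.11 -0.13]
1 [11.  -1.   3.7] [ 0.31 -0.11 -0.13]
2 [11.  -1.   3.7] [ 0.31 -0.11 -0.13]
3 [11.  -0.9  3.7] [ 0.31 -0.11 -0.13]
cumulative tool-axis shift total [43.9 -4.3 14.9]
```

```bash
python3 -m crank '[{"claw":0,"translation":[10,-1,3.7],"dr":[0.3,-0.15,-0.15]},{"claw":0,"translation":[10,-1,3.7],"dr":[0.3,-0.15,-0.15]},{"claw":0,"translation":[10,-1,3.7],"dr":[0.3,-0.15,-0.15]},{"claw":0,"translation":[10,-1,3.7],"dr":[0.3,-0.15,-0.15]},{"claw":0,"translation":[0,0,0],"dr":[0,0,0]}]'
python3 - <<'E'
from h import *
st(); plan([.498,-.038,.020],-5.3,2)
E
```

```text
time_s: 3.9
ee_pos: [0.4964, -0.0352, 0.0208]
tool_rot: [-1.227, 1.565, -2.885]
force: [-0.6, -0.1, 0.8]
width: 0.0856
t 3.9 p [ 0.4964 -0.0352  0.0208] yawy -4.98 xax [-0.0053 -0.0014 -1.    ] F [-0.61 -0.12  0.76] w 0.0856 q [-0.34  0.55  0.41  2.11 -0.4   0.56  0.27]
0 [0.4 0.9 1.3] [0.16 0.05 0.15]
1 [0.4 0.9 1.3] [0.16 0.05 0.15]
cumulative tool-axis shift total [0.8 1.8 2.7]
```

Close on the block, then lift slightly and check.

```bash
python3 -m crank '[{"claw":0,"translation":[1,1,1.5],"dr":[0.1,0.05,0.15]},{"claw":0,"translation":[0,1,1.2],"dr":[0.1,0,0.1]},{"claw":1,"translation":[0,0,0],"dr":[0,0,0]},{"claw":1,"translation":[0,0,0],"dr":[0,0,0]},{"claw":1,"translation":[0,0,0],"dr":[0,0,0]}]'
python3 -m crank '[{"claw":1,"translation":[0,0,0],"dr":[0,0,0]},{"claw":1,"translation":[0,0,0],"dr":[0,0,0]},{"claw":1,"translation":[0,0,0],"dr":[0,0,0]},{"claw":1,"translation":[-10,0,0],"dr":[0,0,0]},{"claw":1,"translation":[-20,0,0],"dr":[0,0,0]}]'
python3 -c "
from h import *
st(); plan([.540,.277,.23],14.3,15)"
```

```text
time_s: 4.4
ee_pos: [0.4998, -0.0386, 0.0217]
tool_rot: [1.565, 1.568, -0.097]
force: [-2.5, 0.9, -0.1]
width: 0.044
time_s: 4.9
ee_pos: [0.4974, -0.0384, 0.0509]
tool_rot: [-1.237, 1.568, -2.899]
force: [0.6, -0.5, -3.9]
width: 0.0394
t 4.9 p [ 0.4974 -0.0384  0.0509] yawy -5.23 xax [-2.3e-03 -6.0e-04 -1.0e+00] F [ 0.61 -0.51 -3.9 ] w 0.0394 q [-0.36  0.5   0.45  2.09 -0.36  0.62  0.25]
0 [-12.    0.9 -21.2] [-1.3   0.    0.01]
1 [-12.    1.4 -21.2] [-1.3   0.    0.01]
2 [-12.    1.9 -21.1] [-1.3   0.    0.01]
3 [-12.    2.3 -21.1] [-1.3   0.    0.01]
4 [-12.    2.8 -21. ] [-1.3   0.    0.01]
5 [-12.    3.3 -21. ] [-1.3   0.    0.01]
6 [-12.    3.8 -20.9] [-1.3   0.    0.01]
7 [-12.    4.2 -20.8] [-1.3   0.    0.01]
8 [-11.9   4.7 -20.7] [-1.3   0.    0.01]
9 [-11.9   5.2 -20.6] [-1.3   0.    0.01]
10 [-11.9   5.7 -20.4] [-1.3   0.    0.01]
11 [-11.9   6.1 -20.3] [-1.3   0.    0.01]
12 [-11.9   6.6 -20.2] [-1.3   0.    0.01]
13 [-11.9   7.  -20. ] [-1.3   0.    0.01]
14 [-11.9   7.5 -19.8] [-1.3   0.    0.01]
cumulative tool-axis shift total [-179.4   13.3 -317.8]
```

```bash
python3 -m crank '[{"claw":1,"translation":[-30,0,0],"dr":[0,0,0]},{"claw":1,"translation":[-40,0,0],"dr":[0,0,0]},{"claw":1,"translation":[-40,0,0],"dr":[0,0,0]},{"claw":1,"translation":[-40,0,0],"dr":[0,0,0]},{"claw":1,"translation":[-35,0,-10],"dr":[0,0,0]}]'
python3 -c "
from h import *
st(); plan([.395,.25,.25],14.3,10)"
```

```text
time_s: 5.4
ee_pos: [0.4944, -0.03, 0.2421]
tool_rot: [-1.228, 1.559, -2.894]
force: [1.9, 0.5, -3.4]
width: 0.0389
t 5.4 p [ 0.4944 -0.03    0.2421] yawy -5.45 xax [-0.0114 -0.0029 -0.9999] F [ 1.86  0.47 -3.35] w 0.0389 q [-0.54  0.23  0.6   1.89 -0.15  1.07  0.03]
0 [ -0.8 -12.6 -26.9] [-1.97  0.01  0.07]
1 [ -0.8 -11.6 -27.3] [-1.97  0.01  0.07]
2 [ -0.8 -10.7 -27.7] [-1.97  0.01  0.07]
3 [ -0.8  -9.7 -28.1] [-1.97  0.01  0.07]
4 [ -0.8  -8.7 -28.4] [-1.97  0.01  0.07]
5 [ -0.8  -7.8 -28.7] [-1.97  0.01  0.07]
6 [ -0.8  -6.8 -28.9] [-1.97  0.01  0.07]
7 [ -0.8  -5.8 -29.1] [-1.97  0.01  0.07]
8 [ -0.8  -4.7 -29.3] [-1.97  0.01  0.07]
9 [ -0.8  -3.7 -29.5] [-1.97  0.01  0.07]
cumulative tool-axis shift total [  -7.6 -125.6 -269.3]
```

```bash
python3 -m crank '[{"claw":1,"translation":[-1,-12.5,-27],"dr":[-1.97,0,0.07]},{"claw":1,"translation":[-1,-11.5,-27.5],"dr":[-1.97,0,0.07]},{"claw":1,"translation":[-1,-10.5,-28],"dr":[-1.97,0,0.07]},{"claw":1,"translation":[-1,-9.5,-28],"dr":[-1.97,0,0.07]},{"claw":1,"translation":[-1,-8.5,-28.5],"dr":[-1.97,0,0.07]}]'
python3 -m crank '[{"claw":1,"translation":[-1,-8,-29],"dr":[-1.97,0,0.07]},{"claw":1,"translation":[-1,-7,-29],"dr":[-1.97,0,0.07]},{"claw":1,"translation":[-1,-6,-29],"dr":[-1.97,0,0.07]},{"claw":1,"translation":[-1,-4.5,-27],"dr":[-1.97,0,0.07]},{"claw":1,"translation":[0,-2,-15],"dr":[-1,0,0.07]}]'
python3 - <<'E'
from h import *
s=st(); c=camera('wrist'); s=read_state(); save(c,'w2.png'); c=camera('wrist');save(c,'w2.png')
print(proj(c,[[.521,.3525,.13],[.5594,.201,.13]],s))
st()
E
```

```text
time_s: 5.9
ee_pos: [0.4462, 0.1102, 0.2555]
tool_rot: [1.233, 1.565, -0.265]
force: [0.2, 0.6, -3.5]
width: 0.0393
time_s: 6.4
ee_pos: [0.396, 0.2388, 0.261]
tool_rot: [1.252, 1.56, -0.083]
force: [-0.8, -0.6, -2.8]
width: 0.0388
t 6.4 p [0.396  0.2388 0.261 ] yawy 13.52 xax [ 1.120e-02 -9.000e-04 -9.999e-01] F [-0.79 -0.58 -2.84] w 0.0388 q [-0.97  0.13  0.35  1.94 -0.04  1.08 -0.37]
[[495.11339754 133.72782219]
 [473.37441846 310.55427369]]
t 6.5 p [0.3961 0.2388 0.2607] yawy 13.54 xax [ 0.011  -0.0011 -0.9999] F [-0.21 -0.63 -3.03] w 0.0393 q [-0.97  0.13  0.35  1.94 -0.04  1.08 -0.37]
```

View pics/w2.png

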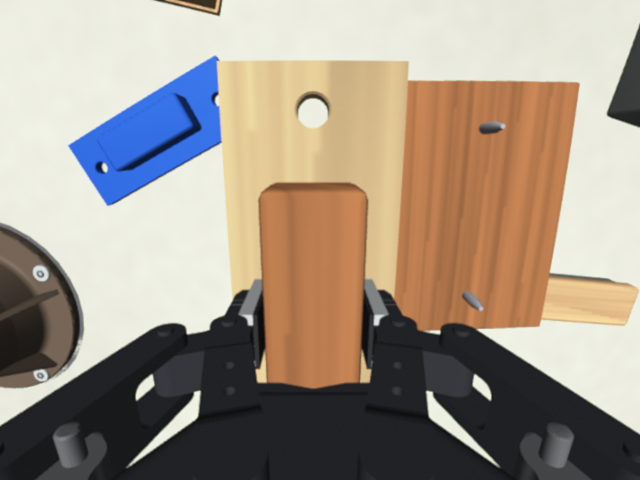

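```bash
python3 - <<'E'
from h import *
from scipy.optimize import least_squares
s=read_state(); c=camera('wrist'); im=c['image']; hsv=cv2.cvtColor(im,cv2.COLOR_RGB2HSV)
ends=[]
for (x0,y0,x1,y1) in ((465,110,520,145),(450,280,495,320)):
    m=(hsv[y0:y1,x0:x1,1]<75).astype(np.uint8); n,l,stt,ce=cv2.connectedComponentsWithStats(m); k=1+np.argmax(stt[1:,4])
    ys,xs=np.nonzero(l==k); pts=np.c_[xs+x0,ys+y0].astype(float); mu=pts.mean(0); u=np.linalg.svd(pts-mu,full_matrices=False)[2][0]; t=(pts-mu)@u
    print(len(pts),mu.round(1),(mu+u*t.min()).round(1),(mu+u*t.max()).round(1))
# pin mask model: sample the pin silhouette centroid via rendering
def ring(r,z,o): a=np.linspace(0,2*np.pi,24,endpoint=False); return np.c_[o[0]+r*np.cos(a),o[1]+r*np.sin(a),np.full(24,z)]
def hull(o):
    P=np.vstack([ring(.005,.1,o),ring(.005,.118,o),ring(.002,.13,o)]); return cv2.convexHull(proj(c,P,s).astype(np.float32)) 
def feat(o):
    h=hull(o); M=cv2.moments(h); return np.array([M['m10'],M['m01']])/M['m00']
obs=[]
for (x0,y0,x1,y1) in ((465,110,520,145),(450,280,495,320)):
    m=(hsv[y0:y1,x0:x1,1]<75).astype(np.uint8); n,l,stt,ce=cv2.connectedComponentsWithStats(m); k=1+np.argmax(stt[1:,4]); obs.append(ce[k]+[x0,y0])
    print('bbox',stt[k][:2]+[x0,y0],stt[k][:2]+stt[k][2:4]+[x0,y0])
P=[]
for o,g in zip(obs,((.521,.3525),(.5594,.201))):
    r=least_squares(lambda q:feat(q)-o,g,diff_step=1e-3); P.append(r.x); h=hull(r.x).reshape(-1,2); print(r.x.round(4),'modelbbox',h.min(0).round(),h.max(0).round())
A,B=map(np.array,P); d=A-B; print('dist',np.linalg.norm(d),'yaw',np.degrees(np.arctan2(-d[0],d[1])),'mid',(A+B)/2)
# hole
z=s['ee_pos'][2]-.0217
cor=[unproj(c,q,z+.014,s) for q in((218,61),(408,61),(313,110))]
R=Ro.from_euler('xyz',s['tool_rot']).as_matrix()
for q in cor: print('plate pt in tool',(R.T@(q-s['ee_pos'])).round(4))
m=(hsv[85:135,290:340,1]<50); ys,xs=np.nonzero(m); print('hole px',xs.min()+290,xs.max()+290,ys.min()+85,ys.max()+85)
E
```

```text
234 [491.3 123.7] [504.1 121.7] [479.6 125.4]
205 [472.5 297.9] [463.8 290.1] [482.3 306.8]
bbox [480 118] [505 130]
bbox [463 289] [484 309]
[0.5251 0.3603] modelbbox [479. 117.] [505. 131.]
[0.5659 0.2047] modelbbox [462. 288.] [483. 308.]
dist 0.16093026260507534 yaw 14.682587599379579 mid [0.54546827 0.28249343]
plate pt in tool [ 0.0069 -0.0389 -0.1015]
plate pt in tool [ 0.0078  0.0404 -0.1017]
plate pt in tool [ 0.0074  0.0007 -0.0819]
hole px 298 327 98 127
```

```bash
python3 -c "
from h import *
st(); plan([.5452,.2807,.20],14.7,5)"
```

```text
t 6.55 p [0.3969 0.2371 0.2606] yawy 13.39 xax [ 0.0112 -0.0018 -0.9999] F [ 0.3  -1.05 -4.13] w 0.0389 q [-0.97  0.13  0.35  1.94 -0.04  1.08 -0.37]
0 [12.4 30.8 -1.7] [-0.26  0.05 -0.12]
1 [12.4 30.8 -1.5] [-0.26  0.05 -0.12]
2 [12.3 30.8 -1.4] [-0.26  0.05 -0.12]
3 [12.3 30.8 -1.2] [-0.26  0.05 -0.12]
4 [12.2 30.9 -1.1] [-0.26  0.05 -0.12]
cumulative tool-axis shift total [ 62.2 153.8  -8.4]
```

```bash
python3 -m crank '[{"claw":1,"translation":[10,31,-1.5],"dr":[-0.26,0.05,-0.12]},{"claw":1,"translation":[12,31,-1.5],"dr":[-0.26,0.05,-0.12]},{"claw":1,"translation":[12,31,-1.5],"dr":[-0.26,0.05,-0.12]},{"claw":1,"translation":[12,31,-1],"dr":[-0.26,0.05,-0.12]},{"claw":1,"translation":[12,24,-1],"dr":[-0.26,0.05,-0.12]}]'
python3 -m crank '[{"claw":1,"translation":[0,0,0],"dr":[0,0,0]},{"claw":1,"translation":[0,0,0],"dr":[0,0,0]},{"claw":1,"translation":[0,0,0],"dr":[0,0,0]},{"claw":1,"translation":[0,0,0],"dr":[0,0,0]},{"claw":1,"translation":[0,0,0],"dr":[0,0,0]}]'
python3 -c "
from h import *
st(); plan([.5452,.2807,.182],14.7,4)"
```

```text
time_s: 7.05
ee_pos: [0.5452, 0.2711, 0.2041]
tool_rot: [0.605, 1.569, -0.717]
force: [0.7, 0.4, -2.8]
width: 0.0386
time_s: 7.55
ee_pos: [0.5475, 0.2642, 0.2027]
tool_rot: [-0.179, 1.564, -1.511]
force: [-0.2, -0.4, -3.3]
width: 0.0389
t 7.55 p [0.5475 0.2642 0.2027] yawy 13.7 xax [ 4.0e-04 -7.2e-03 -1.0e+00] F [-0.2  -0.35 -3.3 ] w 0.0389 q [-0.81  0.44  0.38  1.67 -0.18  1.06 -0.13]
0 [ 5.2  0.4 -4.2] [-0.25  0.1   0.02]
1 [ 5.2  0.4 -4.2] [-0.25  0.1   0.02]
2 [ 5.2  0.5 -4.2] [-0.25  0.1   0.02]
3 [ 5.2  0.5 -4.1] [-0.25  0.1   0.02]
cumulative tool-axis shift total [ 20.6   1.7 -16.7]
```

```bash
python3 -m crank '[{"claw":1,"translation":[5,0,-5],"dr":[-0.25,0.1,0]},{"claw":1,"translation":[5,0,-5],"dr":[-0.25,0.1,0]},{"claw":1,"translation":[5,0.5,-5],"dr":[-0.25,0.1,0]},{"claw":1,"translation":[4,0.5,-5],"dr":[-0.25,0.1,0]},{"claw":1,"translation":[0,0,-1],"dr":[0,0,0]}]'
python3 - <<'E'
from h import *
s=st(); plan([.5452,.2807,.182],14.7,4)
c=camera('wrist'); t=camera('side'); 
a=cv2.resize(c['image'][40:240,220:420],None,fx=2,fy=2)
p=proj(t,[.545,.28,.13]).astype(int); print(p)
b=cv2.resize(t['image'][p[1]-70:p[1]+63,p[0]-67:p[0]+66],(400,400),interpolation=cv2.INTER_CUBIC)
cv2.imwrite('pics/w3.png',np.hstack([a,b])[:,:,::-1]); st()
E
```

```text
time_s: 8.05
ee_pos: [0.5416, 0.2876, 0.1829]
tool_rot: [-2.871, 1.569, 2.102]
force: [0.1, 0.0, -3.7]
width: 0.039
t 8.05 p [0.5416 0.2876 0.1829] yawy 14.91 xax [-0.0012  0.002  -1.    ] F [ 0.07  0.04 -3.66] w 0.039 q [-0.82  0.47  0.36  1.69 -0.19  1.02 -0.14]
0 [0.2 0.4 1.9] [ 0.05 -0.03  0.01]
1 [0.2 0.4 1.9] [ 0.05 -0.03  0.01]
2 [0.2 0.4 1.9] [ 0.05 -0.03  0.01]
3 [0.2 0.4 1.9] [ 0.05 -0.03  0.01]
cumulative tool-axis shift total [0.9 1.7 7.6]
[264 170]
t 8.15 p [0.5421 0.2871 0.1835] yawy 14.87 xax [-3.0e-04  1.9e-03 -1.0e+00] F [ 0.59  1.15 -3.84] w 0.039 q [-0.82  0.47  0.36  1.69 -0.19  1.02 -0.14]
```

View pics/w3.png

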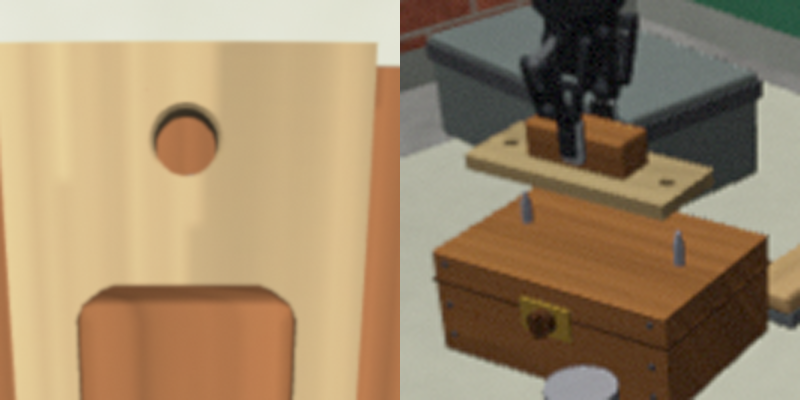

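```bash
python3 -m crank '[{"claw":1,"translation":[0,0.5,2],"dr":[0.05,0,0]},{"claw":1,"translation":[0,0.5,2],"dr":[0.05,0,0]},{"claw":1,"translation":[0,0.3,1.5],"dr":[0.05,0,0]},{"claw":1,"translation":[0,0.2,0.5],"dr":[0,0,0]},{"claw":1,"translation":[0,0,0],"dr":[0,0,0]}]'
python3 - <<'E'
from h import *
s=st(); plan([.5452,.2807,.182],14.7,4)
E
```

```text
time_s: 8.65
ee_pos: [0.5463, 0.28, 0.1842]
tool_rot: [2.371, 1.569, 1.055]
force: [0.5, -0.9, -2.8]
width: 0.0389
t 8.65 p [0.5463 0.28   0.1842] yawy 14.6 xax [ 9.0e-04  1.7e-03 -1.0e+00] F [ 0.48 -0.86 -2.8 ] w 0.0389 q [-0.81  0.47  0.36  1.68 -0.19  1.02 -0.13]
0 [ 0.6 -0.2 -0.2] [-0.03 -0.02 -0.02]
1 [ 0.6 -0.2 -0.2] [-0.03 -0.02 -0.02]
2 [ 0.6 -0.2 -0.2] [-0.03 -0.02 -0.02]
3 [ 0.6 -0.2 -0.2] [-0.03 -0.02 -0.02]
cumulative tool-axis shift total [ 2.2 -0.9 -1. ]
```

```bash
python3 -m crank '[{"claw":1,"translation":[6,-0.2,-0.2],"dr":[0,0,0]},{"claw":1,"translation":[6,-0.2,-0.2],"dr":[0,0,0]},{"claw":1,"translation":[5,-0.2,-0.2],"dr":[0,0,0]},{"claw":1,"translation":[2,-0.2,-0.2],"dr":[0,0,0]},{"claw":1,"translation":[0,0,0],"dr":[0,0,0]}]'
python3 - <<'E'
from h import *
s=st(); plan([.5452,.2807,.145],14.7,4)
c=camera('wrist'); t=camera('side'); 
a=cv2.resize(c['image'][40:240,220:420],None,fx=2,fy=2)
p=proj(t,[.545,.28,.13]).astype(int)
b=cv2.resize(t['image'][p[1]-70:p[1]+63,p[0]-67:p[0]+66],(400,400),interpolation=cv2.INTER_CUBIC)
cv2.imwrite('pics/w4.png',np.hstack([a,b])[:,:,::-1])
s=read_state()
R=Ro.from_euler('xyz',s['tool_rot']).as_matrix();z=s['ee_pos'][2]-.0217
H=np.array(s['ee_pos'])+R@[.0,.0007,-.0817]; H[2]=z+.014
print('hole',H,(proj(c,H,s)-[220,40])*2,'tip',(proj(c,[.5251,.3603,.13],s)-[220,40])*2)
E
```

```text
time_s: 9.15
ee_pos: [0.5449, 0.2806, 0.163]
tool_rot: [2.764, 1.569, 1.448]
force: [-0.0, -0.2, -3.3]
width: 0.0388
t 9.15 p [0.5449 0.2806 0.163 ] yawy 14.61 xax [ 2.0e-04  1.3e-03 -1.0e+00] F [-0.04 -0.2  -3.27] w 0.0388 q [-0.81  0.49  0.36  1.71 -0.2   0.98 -0.12]
0 [4.5 0.1 0. ] [-0.02 -0.02 -0.01]
1 [4.5 0.1 0. ] [-0.02 -0.02 -0.01]
2 [ 4.5  0.1 -0. ] [-0.02 -0.02 -0.01]
3 [ 4.5  0.1 -0. ] [-0.02 -0.02 -0.01]
cumulative tool-axis shift total [18.   0.3  0. ]
hole [0.52522092 0.35990574 0.15569758] [186.26628724 141.18933852] tip [186.13887561 151.73569739]
```

View pics/w4.png

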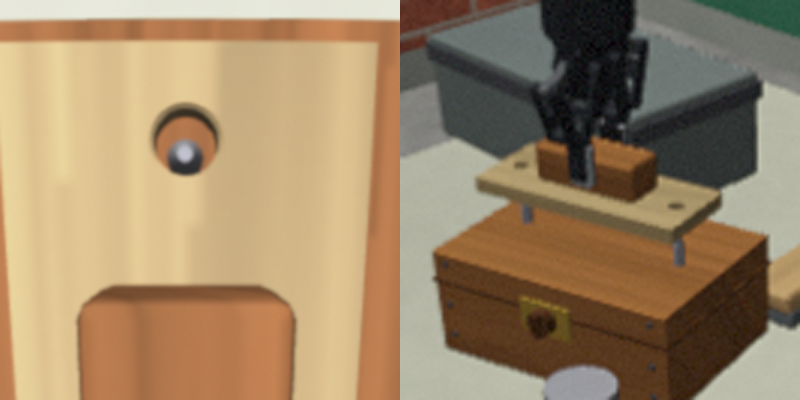

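```bash
python3 -m crank '[{"claw":1,"translation":[5,0,0],"dr":[0,0,0]},{"claw":1,"translation":[5,0,0],"dr":[0,0,0]},{"claw":1,"translation":[5,0,0],"dr":[0,0,0]},{"claw":1,"translation":[4,0,0],"dr":[0,0,0]},{"claw":1,"translation":[0,0,0],"dr":[0,0,0]}]'
python3 - <<'E'
from h import *
s=st(); plan([.5452,.2807,.1225],14.7,4)
E
```

```text
time_s: 9.75
ee_pos: [0.5454, 0.2808, 0.143]
tool_rot: [2.322, 1.568, 1.006]
force: [-1.3, 0.5, -3.6]
width: 0.0394
t 9.75 p [0.5454 0.2808 0.143 ] yawy 14.61 xax [ 0.0013  0.002  -1.    ] F [-1.27  0.5  -3.63] w 0.0394 q [-0.8   0.51  0.35  1.73 -0.21  0.94 -0.11]
0 [ 5.1 -0.1  0. ] [-0.02 -0.02 -0.02]
1 [ 5.1 -0.1  0. ] [-0.02 -0.02 -0.02]
2 [ 5.1 -0.1  0. ] [-0.02 -0.02 -0.02]
3 [ 5.1 -0.1  0. ] [-0.02 -0.02 -0.02]
cumulative tool-axis shift total [20.5 -0.2  0.1]
```

Underside is at about 0.121, so the tips are engaged and it's running free. Continuing down.

```bash
python3 -m crank '[{"claw":1,"translation":[4,0,0],"dr":[0,0,0]},{"claw":1,"translation":[4,0,0],"dr":[0,0,0]},{"claw":1,"translation":[4,0,0],"dr":[0,0,0]},{"claw":1,"translation":[4,0,0],"dr":[0,0,0]},{"claw":1,"translation":[3,0,0],"dr":[0,0,0]}]'
python3 - <<'E'
from h import *
s=st(); plan([.5452,.2807,.1225],14.7,4)
E
```

```text
time_s: 10.25
ee_pos: [0.5457, 0.281, 0.1228]
tool_rot: [2.215, 1.568, 0.899]
force: [-0.5, 0.1, -3.9]
width: 0.0386
t 10.25 p [0.5457 0.281  0.1228] yawy 14.6 xax [ 0.0019  0.0024 -1.    ] F [-0.52  0.05 -3.94] w 0.0386 q [-0.8   0.53  0.34  1.75 -0.22  0.9  -0.1 ]
0 [ 0.1 -0.1  0. ] [-0.02 -0.03 -0.03]
1 [ 0.1 -0.1  0. ] [-0.02 -0.03 -0.03]
2 [ 0.1 -0.1  0. ] [-0.02 -0.03 -0.03]
3 [ 0.1 -0.1  0. ] [-0.02 -0.03 -0.03]
cumulative tool-axis shift total [ 0.3 -0.6  0.2]
```

```bash
python3 -m crank '[{"claw":1,"translation":[1,0,0],"dr":[0,0,0]},{"claw":1,"translation":[1,0,0],"dr":[0,0,0]},{"claw":1,"translation":[1,0,0],"dr":[0,0,0]},{"claw":1,"translation":[0,0,0],"dr":[0,0,0]},{"claw":1,"translation":[0,0,0],"dr":[0,0,0]}]'
python3 - <<'E'
from h import *
s=st()
E
```

```text
time_s: 10.75
ee_pos: [0.5458, 0.2811, 0.1224]
tool_rot: [2.353, 1.566, 1.037]
force: [-1.1, 0.1, -3.7]
width: 0.0388
t 10.75 p [0.5458 0.2811 0.1224] yawy 14.6 xax [ 0.0023  0.0039 -1.    ] F [-1.12  0.11 -3.66] w 0.0388 q [-0.79  0.53  0.34  1.75 -0.22  0.89 -0.1 ]
```

```bash
python3 -m crank '[{"claw":1,"translation":[2,0,0],"dr":[0,-0.1,-0.1]},{"claw":1,"translation":[2,0,0],"dr":[0,-0.1,-0.1]},{"claw":1,"translation":[2,0,0],"dr":[0,0,0]},{"claw":1,"translation":[1,0,0],"dr":[0,0,0]},{"claw":1,"translation":[1,0,0],"dr":[0,0,0]}]'
python3 - <<'E'
from h import *
s=st()
E
```

```text
time_s: 11.25
ee_pos: [0.5461, 0.2811, 0.1219]
tool_rot: [2.621, 1.567, 1.305]
force: [-5.4, -2.6, 10.5]
width: 0.0391
t 11.25 p [0.5461 0.2811 0.1219] yawy 14.58 xax [ 9.0e-04  3.4e-03 -1.0e+00] F [-5.37 -2.63 10.47] w 0.0391 q [-0.79  0.53  0.34  1.75 -0.22  0.89 -0.1 ]
```

```bash
python3 -m crank '[{"claw":0,"translation":[0,0,0],"dr":[0,0,0]},{"claw":0,"translation":[0,0,0],"dr":[0,0,0]},{"claw":0,"translation":[0,0,0],"dr":[0,0,0]},{"claw":0,"translation":[0,0,0],"dr":[0,0,0]},{"claw":0,"translation":[0,0,0],"dr":[0,0,0]}]'
python3 -m crank '[{"claw":0,"translation":[-10,0,0],"dr":[0,0,0]},{"claw":0,"translation":[-30,0,0],"dr":[0,0,0]},{"claw":0,"translation":[-40,0,0],"dr":[0,0,0]},{"claw":0,"translation":[-40,0,0],"dr":[0,0,0]},{"claw":0,"translation":[-20,0,10],"dr":[0,0,0]}]'
python3 - <<'E'
from h import *
s=st(); c=camera('wrist'); t=camera('side'); 
a=cv2.resize(c['image'],(533,400))
p=proj(t,[.545,.28,.13]).astype(int)
b=cv2.resize(t['image'][p[1]-33:p[1]+67,p[0]-33:p[0]+33],(264,400),interpolation=cv2.INTER_CUBIC)
cv2.imwrite('pics/w5.png',np.hstack([a,b])[:,:,::-1])
tp=camera('top')
for r in find_in('tin_a',tp)+[dict(score=0,position=(397.5,247)),]: print(r['score'],r['position'],unproj(tp,r['position'],.03).round(4))
for r in find_in('tin_a',t): print(r['score'],r['position'],unproj(t,r['position'],.03).round(4))
E
```

```text
time_s: 11.75
ee_pos: [0.5473, 0.2818, 0.1221]
tool_rot: [2.263, 1.566, 0.947]
force: [0.5, -1.6, -0.2]
width: 0.0854
time_s: 12.25
ee_pos: [0.547, 0.2718, 0.2654]
tool_rot: [-1.917, 1.568, 3.052]
force: [-0.3, -0.5, 0.1]
width: 0.0853
t 12.25 p [0.547  0.2718 0.2654] yawy 14.68 xax [-3.1e-03  3.0e-04 -1.0e+00] F [-0.28 -0.52  0.08] w 0.0853 q [-0.82  0.4   0.39  1.58 -0.16  1.2  -0.14]
0.96 [419.2, 203.4] [ 0.5858 -0.2408  0.03  ]
0.74 [396.1, 247.1] [ 0.4818 -0.1852  0.03  ]
0.71 [473.7, 238.1] [ 0.5059 -0.3689  0.03  ]
0 (397.5, 247) [ 0.4821 -0.1885  0.03  ]
0.88 [473.9, 333.6] [ 0.4979 -0.3761  0.03  ]
0.68 [439.4, 282.3] [ 0.5839 -0.2437  0.03  ]
0.59 [386.4, 297.7] [ 0.4643 -0.1925  0.03  ]
```

View pics/w5.png

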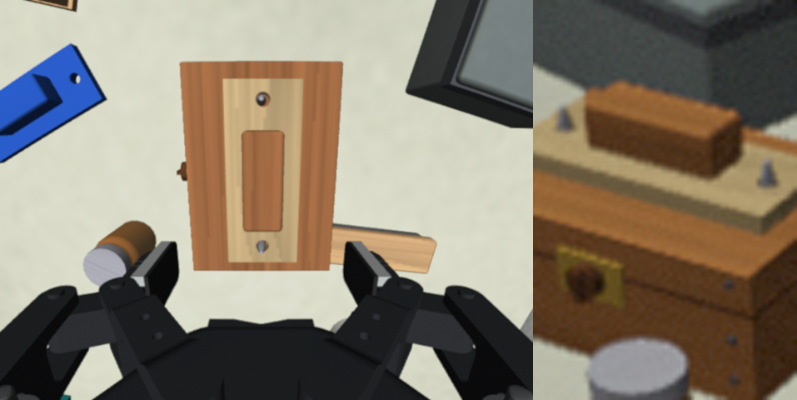

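```bash
python3 -c "
from h import *
st(); plan([.52,-.17,.27],0,10)"
```

```text
t 12.5 p [0.5459 0.2702 0.2609] yawy 14.57 xax [-0.0073 -0.0026 -1.    ] F [-0.05 -0.05 -0.01] w 0.0856 q [-0.82  0.4   0.39  1.59 -0.16  1.19 -0.14]
0 [ -0.8 -13.6  42. ] [1.46 0.01 0.04]
1 [ -0.8 -12.5  42.3] [1.46 0.01 0.04]
2 [ -0.8 -11.4  42.6] [1.46 0.01 0.04]
3 [ -0.8 -10.4  42.9] [1.46 0.01 0.04]
4 [-0.8 -9.3 43.1] [1.46 0.01 0.04]
5 [-0.8 -8.2 43.3] [1.46 0.01 0.04]
6 [-0.9 -7.1 43.5] [1.46 0.01 0.04]
7 [-0.9 -5.9 43.7] [1.46 0.01 0.04]
8 [-0.9 -4.8 43.8] [1.46 0.01 0.04]
9 [-0.9 -3.7 43.9] [1.46 0.01 0.04]
cumulative tool-axis shift total [  -7.7 -135.9  419.5]
```

```bash
python3 -m crank '[{"claw":0,"translation":[-1,-13.5,42],"dr":[1.46,0,0]},{"claw":0,"translation":[-1,-12.5,42],"dr":[1.46,0,0]},{"claw":0,"translation":[-1,-11.5,42.5],"dr":[1.46,0,0]},{"claw":0,"translation":[-1,-10.5,43],"dr":[1.46,0,0]},{"claw":0,"translation":[-1,-9.5,43],"dr":[1.46,0,0]}]'
python3 -m crank '[{"claw":0,"translation":[-1,-8,43],"dr":[1.46,0,0]},{"claw":0,"translation":[-1,-7,43.5],"dr":[1.46,0,0]},{"claw":0,"translation":[-1,-6,43.5],"dr":[1.46,0,0]},{"claw":0,"translation":[-1,-5,43],"dr":[1.46,0,0]},{"claw":0,"translation":[-1,-2,20],"dr":[1.4,0,0]}]'
python3 - <<'E'
from h import *
s=st(); c=camera('wrist'); save(c,'w6.png')
for r in find_in('tin_a',c): print(r['score'],r['position'],unproj(c,r['position'],.042,s).round(4))
for g in ((.475,-.19),(.585,-.242),(.502,-.372)): print(proj(c,[*g,.042],s).round(1))
E
```

```text
time_s: 13.0
ee_pos: [0.5282, 0.0537, 0.2589]
tool_rot: [-1.484, 1.551, -2.915]
force: [0.6, 0.8, 0.5]
width: 0.0855
time_s: 13.5
ee_pos: [0.5127, -0.1497, 0.2596]
tool_rot: [-1.394, 1.54, -2.958]
force: [0.8, 0.5, 0.2]
width: 0.0855
t 13.5 p [ 0.5127 -0.1497  0.2596] yawy 0.39 xax [-0.0305 -0.0057 -0.9995] F [0.78 0.5  0.18] w 0.0855 q [-0.28  0.3   0.6   1.77 -0.17  1.16  0.38]
0.95 [284.6, 240.8] [ 0.4747 -0.1843  0.042 ]
0.94 [308.8, 366.6] [ 0.5025 -0.3493  0.042 ]
0.7 [379.7, 286.6] [ 0.585  -0.2381  0.042 ]
[284.9 245.7]
[379.5 289.7]
[308.4 381.6]
```

View pics/w6.png

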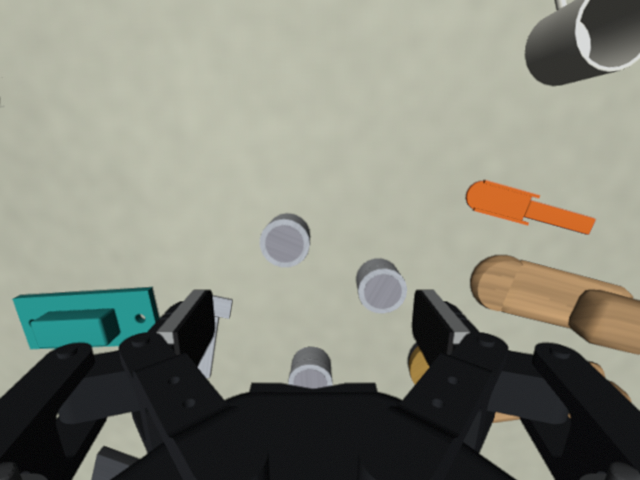

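```bash
python3 -c "
from h import *
s=st(); c=camera('wrist')
for q in ((285,242.5),(381,288),(310.5,383)): print(unproj(c,q,.042,s).round(4))
plan([.475,-.187,.09],0,5)"
```

```text
t 13.6 p [ 0.5129 -0.1493  0.2596] yawy 0.33 xax [-0.0306 -0.0057 -0.9995] F [ 0.5  -0.38 -1.14] w 0.0857 q [-0.28  0.3   0.6   1.77 -0.17  1.16  0.37]
[ 0.4752 -0.1858  0.042 ]
[ 0.5866 -0.2395  0.042 ]
[ 0.5046 -0.3737  0.042 ]
0 [34.1 -6.7  7.8] [0.11 0.05 0.35]
1 [34.1 -6.9  7.9] [0.11 0.05 0.35]
2 [34.  -7.1  7.9] [0.11 0.05 0.35]
3 [34.  -7.3  8. ] [0.11 0.05 0.35]
4 [33.9 -7.5  8. ] [0.11 0.05 0.35]
cumulative tool-axis shift total [170.7 -33.7  39.2]
```

```bash
python3 -m crank '[{"claw":0,"translation":[34,-7,7],"dr":[0,0,0.35]},{"claw":0,"translation":[34,-7,7],"dr":[0,0,0.35]},{"claw":0,"translation":[34,-7,7],"dr":[0,0,0.35]},{"claw":0,"translation":[34,-7.5,7],"dr":[0,0,0.35]},{"claw":0,"translation":[25,-7,4],"dr":[0,0,0.35]}]'
python3 -c "
from h import *
st();plan([.475,-.186,.012],0,4)"
```

```text
time_s: 14.15
ee_pos: [0.4788, -0.1704, 0.0935]
tool_rot: [1.315, 1.567, -0.23]
force: [-0.4, -0.1, -0.1]
width: 0.0853
t 14.15 p [ 0.4788 -0.1704  0.0935] yawy 1.48 xax [ 3.8e-03 -9.0e-04 -1.0e+00] F [-0.36 -0.07 -0.06] w 0.0853 q [-0.14  0.44  0.5   2.05 -0.32  0.72  0.59]
0 [20.4 -1.1  3.9] [ 0.37  0.01 -0.05]
1 [20.4 -1.1  3.9] [ 0.37  0.01 -0.05]
2 [20.4 -1.   3.9] [ 0.37  0.01 -0.05]
3 [20.4 -1.   3.9] [ 0.37  0.01 -0.05]
cumulative tool-axis shift total [81.5 -4.5 15.4]
```

```bash
python3 -m crank '[{"claw":0,"translation":[10,-2,8],"dr":[0.37,0,0]},{"claw":0,"translation":[15,-2,6],"dr":[0.37,0,0]},{"claw":0,"translation":[22,0,1],"dr":[0.37,0,0]},{"claw":0,"translation":[22,0,0],"dr":[0,0,0]},{"claw":0,"translation":[8,0,0],"dr":[0,0,0]}]'
python3 -c "
from h import *
st();plan([.475,-.186,.012],0,2)"
```

```text
time_s: 14.65
ee_pos: [0.4753, -0.1798, 0.011]
tool_rot: [-2.73, 1.567, 1.996]
force: [0.6, -0.5, -0.3]
width: 0.0852
t 14.65 p [ 0.4753 -0.1798  0.011 ] yawy 0.79 xax [-0.0017  0.0037 -1.    ] F [ 0.55 -0.52 -0.32] w 0.0852 q [-0.04  0.58  0.4   2.09 -0.43  0.55  0.7 ]
0 [-0.5 -0.2  3.1] [ 0.4  -0.11  0.05]
1 [-0.5 -0.2  3.1] [ 0.4  -0.11  0.05]
cumulative tool-axis shift total [-1.  -0.4  6.2]
```

Correct z, close, lift 30 mm, hold and weigh.

```bash
cat > weigh.py <<'E'
from h import *
F=[];T=[]
for i in range(8):
    for _ in range(3): s=read_state(); F.append(s['force']); T.append(s['joint_torque'])
    camera('wrist')
print('mean F',np.mean(F,0).round(3),'sd',np.std(F,0).round(2),'tq2,4',np.mean(T,0)[[1,3]].round(3)); st()
E
python3 -m crank '[{"claw":0,"translation":[0,0,3],"dr":[0.3,-0.1,0]},{"claw":0,"translation":[0,0,3],"dr":[0.3,-0.1,0]},{"claw":0,"translation":[0,0,0],"dr":[0,0,0]},{"claw":1,"translation":[0,0,0],"dr":[0,0,0]},{"claw":1,"translation":[0,0,0],"dr":[0,0,0]}]'
python3 -m crank '[{"claw":1,"translation":[0,0,0],"dr":[0,0,0]},{"claw":1,"translation":[0,0,0],"dr":[0,0,0]},{"claw":1,"translation":[0,0,0],"dr":[0,0,0]},{"claw":1,"translation":[0,0,0],"dr":[0,0,0]},{"claw":1,"translation":[0,0,0],"dr":[0,0,0]}]'
python3 -c "
from h import *
st()"
python3 -m crank '[{"claw":1,"translation":[-8,0,0],"dr":[0,0,0]},{"claw":1,"translation":[-12,0,0],"dr":[0,0,0]},{"claw":1,"translation":[-10,0,0],"dr":[0,0,0]},{"claw":1,"translation":[0,0,0],"dr":[0,0,0]},{"claw":1,"translation":[0,0,0],"dr":[0,0,0]}]'
python3 weigh.py
```

```text
time_s: 15.15
ee_pos: [0.4779, -0.1854, 0.0132]
tool_rot: [1.974, 1.57, 0.408]
force: [-1.1, 0.0, -0.8]
width: 0.0588
time_s: 15.65
ee_pos: [0.4783, -0.1852, 0.0145]
tool_rot: [1.787, 1.568, 0.221]
force: [-1.0, -0.5, -1.1]
width: 0.0547
t 15.65 p [ 0.4783 -0.1852  0.0145] yawy 0.29 xax [ 2.4e-03  5.0e-04 -1.0e+00] F [-0.98 -0.52 -1.09] w 0.0547 q [-0.03  0.58  0.41  2.08 -0.43  0.56  0.69]
time_s: 16.15
ee_pos: [0.4784, -0.1854, 0.0478]
tool_rot: [1.676, 1.568, 0.11]
force: [0.6, -0.3, -1.0]
width: 0.0548
mean F [ 0.046  0.088 -1.238] sd [0.41 0.48 0.36] tq2,4 [-57.922 -19.455]
t 16.55 p [ 0.4779 -0.1854  0.047 ] yawy 0.26 xax [ 1.6e-03  6.0e-04 -1.0e+00] F [-1.15 -0.1  -1.69] w 0.055 q [-0.07  0.53  0.46  2.07 -0.39  0.63  0.66]
```

```bash
python3 -m crank '[{"claw":1,"translation":[10,0,0],"dr":[0,0,0]},{"claw":1,"translation":[10,0,0],"dr":[0,0,0]},{"claw":1,"translation":[7,0,0],"dr":[0,0,0]},{"claw":1,"translation":[4,0,0],"dr":[0,0,0]},{"claw":1,"translation":[2,0,0],"dr":[0,0,0]}]'
python3 -c "
from h import *
st()"
```

```text
time_s: 17.05
ee_pos: [0.478, -0.1853, 0.0134]
tool_rot: [2.515, 1.567, 0.948]
force: [-18.9, 10.0, 89.4]
width: 0.0548
t 17.05 p [ 0.478  -0.1853  0.0134] yawy 0.23 xax [ 0.0022  0.003  -1.    ] F [-18.87   9.97  89.41] w 0.0548 q [-0.03  0.58  0.41  2.08 -0.43  0.56  0.7 ]
```

```bash
python3 -m crank '[{"claw":1,"translation":[-0.5,0,0],"dr":[0,0,0]},{"claw":0,"translation":[0,0,0],"dr":[0,0,0]},{"claw":0,"translation":[0,0,0],"dr":[0,0,0]},{"claw":0,"translation":[0,0,0],"dr":[0,0,0]},{"claw":0,"translation":[0,0,0],"dr":[0,0,0]}]'
python3 -m crank '[{"claw":0,"translation":[-10,0,0],"dr":[0,0,0]},{"claw":0,"translation":[-25,0,0],"dr":[0,0,0]},{"claw":0,"translation":[-25,0,0],"dr":[0,0,0]},{"claw":0,"translation":[-20,0,0],"dr":[0,0,0]},{"claw":0,"translation":[-5,0,0],"dr":[0,0,0]}]'
python3 weigh.py
python3 -c "
from h import *
plan([.586,-.24,.095],0,5)"
```

```text
time_s: 17.55
ee_pos: [0.4782, -0.1858, 0.014]
tool_rot: [2.394, 1.566, 0.826]
force: [-0.3, -0.2, 0.9]
width: 0.0855
time_s: 18.05
ee_pos: [0.4765, -0.186, 0.1022]
tool_rot: [-2.847, 1.567, 1.867]
force: [-0.5, -0.2, -1.5]
width: 0.0857
mean F [-0.304 -0.088 -0.039] sd [0.44 0.39 0.63] tq2,4 [-53.871 -22.683]
t 18.45 p [ 0.4749 -0.1855  0.0992] yawy 0.14 xax [-0.0057  0.0046 -1.    ] F [-0.31 -0.16 -0.41] w 0.0852 q [-0.12  0.45  0.52  2.03 -0.32  0.75  0.6 ]
0 [ 0.7 22.2 11. ] [ 0.03 -0.05  0.06]
1 [ 0.7 22.2 11. ] [ 0.03 -0.05  0.06]
2 [ 0.7 22.2 10.9] [ 0.03 -0.05  0.06]
3 [ 0.8 22.2 10.9] [ 0.03 -0.05  0.06]
4 [ 0.8 22.2 10.9] [ 0.03 -0.05  0.06]
cumulative tool-axis shift total [  3.3 111.   54.8]
```

```bash
python3 -m crank '[{"claw":0,"translation":[0,22,11],"dr":[0,0,0]},{"claw":0,"translation":[0,22,11],"dr":[0,0,0]},{"claw":0,"translation":[0,22,11],"dr":[0,0,0]},{"claw":0,"translation":[0,22,11],"dr":[0,0,0]},{"claw":0,"translation":[5,20,10],"dr":[0,0,0]}]'
python3 -c "
from h import *
st();plan([.5865,-.24,.014],0,4)"
```

```text
time_s: 18.95
ee_pos: [0.5824, -0.239, 0.0896]
tool_rot: [-2.159, 1.556, 2.555]
force: [0.2, 0.4, -0.3]
width: 0.0855
t 18.95 p [ 0.5824 -0.239   0.0896] yawy 0.14 xax [-0.0125  0.0083 -0.9999] F [ 0.17  0.43 -0.28] w 0.0855 q [-0.02  0.63  0.5   1.73 -0.37  0.9   0.64]
0 [18.9  1.3  0.4] [ 0.03 -0.12  0.18]
1 [18.9  1.2  0.4] [ 0.03 -0.12  0.18]
2 [18.9  1.1  0.3] [ 0.03 -0.12  0.18]
3 [18.9  1.1  0.3] [ 0.03 -0.12  0.18]
cumulative tool-axis shift total [75.5  5.   1.7]
```

```bash
python3 -m crank '[{"claw":0,"translation":[15,1.5,1],"dr":[0,-0.15,0.2]},{"claw":0,"translation":[20,1.5,1],"dr":[0,-0.15,0.2]},{"claw":0,"translation":[20,1,0.5],"dr":[0,-0.15,0.2]},{"claw":0,"translation":[16,0.5,0],"dr":[0,0,0.1]},{"claw":0,"translation":[2,0,0],"dr":[0,0,0]}]'
python3 -c "
from h import *
st();plan([.5865,-.24,.014],0,2)"
```

```text
time_s: 19.45
ee_pos: [0.5882, -0.2433, 0.0097]
tool_rot: [-1.353, 1.568, -2.922]
force: [-0.3, 0.0, 0.0]
width: 0.0853
t 19.45 p [ 0.5882 -0.2433  0.0097] yawy 0.1 xax [-2.7e-03 -6.0e-04 -1.0e+00] F [-0.26  0.05  0.05] w 0.0853 q [ 0.02  0.73  0.44  1.77 -0.43  0.74  0.69]
0 [-2.2 -0.8 -1.6] [0.05 0.02 0.08]
1 [-2.2 -0.8 -1.6] [0.05 0.02 0.08]
cumulative tool-axis shift total [-4.3 -1.7 -3.3]
```

```bash
python3 -m crank '[{"claw":0,"translation":[-2,-0.8,-2],"dr":[0,0,0]},{"claw":0,"translation":[-2,-0.8,-1.5],"dr":[0,0,0]},{"claw":0,"translation":[0,0,0],"dr":[0,0,0]},{"claw":1,"translation":[0,0,0],"dr":[0,0,0]},{"claw":1,"translation":[0,0,0],"dr":[0,0,0]}]'
python3 -m crank '[{"claw":1,"translation":[0,0,0],"dr":[0,0,0]},{"claw":1,"translation":[0,0,0],"dr":[0,0,0]},{"claw":1,"translation":[0,0,0],"dr":[0,0,0]},{"claw":1,"translation":[0,0,0],"dr":[0,0,0]},{"claw":1,"translation":[0,0,0],"dr":[0,0,0]}]'
python3 -c "
from h import *
st()"
python3 -m crank '[{"claw":1,"translation":[-8,0,0],"dr":[0,0,0]},{"claw":1,"translation":[-12,0,0],"dr":[0,0,0]},{"claw":1,"translation":[-10,0,0],"dr":[0,0,0]},{"claw":1,"translation":[0,0,0],"dr":[0,0,0]},{"claw":1,"translation":[0,0,0],"dr":[0,0,0]}]'
python3 weigh.py
```

```text
time_s: 19.95
ee_pos: [0.5871, -0.2399, 0.0158]
tool_rot: [-0.974, 1.569, -2.543]
force: [0.0, -0.1, -0.1]
width: 0.0591
time_s: 20.45
ee_pos: [0.5873, -0.2399, 0.0165]
tool_rot: [-0.542, 1.57, -2.111]
force: [-0.8, -0.1, 0.8]
width: 0.0544
t 20.45 p [ 0.5873 -0.2399  0.0165] yawy 0.1 xax [-6.0e-04 -1.1e-03 -1.0e+00] F [-0.84 -0.06  0.82] w 0.0544 q [ 0.01  0.72  0.44  1.77 -0.43  0.75  0.68]
time_s: 20.95
ee_pos: [0.5875, -0.2401, 0.0498]
tool_rot: [0.023, 1.569, -1.547]
force: [0.6, 0.4, -1.6]
width: 0.0545
mean F [ 0.032  0.109 -1.529] sd [0.44 0.49 0.39] tq2,4 [-73.281 -23.713]
t 21.35 p [ 0.5871 -0.24    0.0489] yawy 0.08 xax [-0.0013 -0.0011 -1.    ] F [ 0.56 -1.05 -1.85] w 0.0542 q [-0.    0.68  0.47  1.75 -0.4   0.81  0.66]
```

```bash
python3 -m crank '[{"claw":1,"translation":[10,0,0],"dr":[0,0,0]},{"claw":1,"translation":[10,0,0],"dr":[0,0,0]},{"claw":1,"translation":[6,0,0],"dr":[0,0,0]},{"claw":1,"translation":[2,0,0],"dr":[0,0,0]},{"claw":1,"translation":[0,0,0],"dr":[0,0,0]}]'
python3 -c "
from h import *
st()"
```

```text
time_s: 21.85
ee_pos: [0.5862, -0.2397, 0.0169]
tool_rot: [-1.436, 1.567, -3.006]
force: [0.2, -0.1, -1.5]
width: 0.0545
t 21.85 p [ 0.5862 -0.2397  0.0169] yawy 0.08 xax [-3.5e-03 -5.0e-04 -1.0e+00] F [ 0.23 -0.08 -1.49] w 0.0545 q [ 0.01  0.72  0.44  1.77 -0.43  0.75  0.68]
```

```bash
python3 -m crank '[{"claw":1,"translation":[0.7,0,0],"dr":[0,0,0]},{"claw":0,"translation":[0,0,0],"dr":[0,0,0]},{"claw":0,"translation":[0,0,0],"dr":[0,0,0]},{"claw":0,"translation":[0,0,0],"dr":[0,0,0]},{"claw":0,"translation":[0,0,0],"dr":[0,0,0]}]'
python3 -m crank '[{"claw":0,"translation":[-10,0,0],"dr":[0,0,0]},{"claw":0,"translation":[-25,0,0],"dr":[0,0,0]},{"claw":0,"translation":[-25,0,0],"dr":[0,0,0]},{"claw":0,"translation":[-20,0,0],"dr":[0,0,0]},{"claw":0,"translation":[-5,0,0],"dr":[0,0,0]}]'
python3 -c "
from h import *
st();plan([.504,-.372,.1],0,5)"
```

```text
time_s: 22.35
ee_pos: [0.5873, -0.2404, 0.0178]
tool_rot: [-0.622, 1.569, -2.191]
force: [-0.3, 0.0, 1.0]
width: 0.0852
time_s: 22.85
ee_pos: [0.5869, -0.2404, 0.1074]
tool_rot: [-1.002, 1.568, -2.572]
force: [0.7, -0.5, 0.6]
width: 0.0851
t 22.85 p [ 0.5869 -0.2404  0.1074] yawy 0.04 xax [-0.002  -0.0013 -1.    ] F [ 0.68 -0.51  0.61] w 0.0851 q [-0.03  0.61  0.51  1.71 -0.36  0.92  0.63]
0 [  1.6 -16.6  26.3] [0.01 0.01 0.02]
1 [  1.5 -16.6  26.3] [0.01 0.01 0.02]
2 [  1.5 -16.6  26.3] [0.01 0.01 0.02]
3 [  1.5 -16.6  26.3] [0.01 0.01 0.02]
4 [  1.5 -16.6  26.3] [0.01 0.01 0.02]
cumulative tool-axis shift total [  7.8 -83.  131.5]
```

```bash
python3 - <<'E'
from h import *
s=st(); c=camera('wrist'); im=c['image'].copy()
for r in find_in('tin_a',c): print(r['score'],r['position'],unproj(c,r['position'],.042,s).round(4))
a=np.linspace(0,6.28,60)
for cx,cy in ((.502,-.372),):
  for z in(.042,0): cv2.polylines(im,[proj(c,np.c_[cx+.0285*np.cos(a),cy+.0285*np.sin(a),z+0*a],s).astype(np.int32)],True,(255,0,0),1)
cv2.imwrite('pics/w7.png',im[:,:,::-1])
E
```

```text
t 22.85 p [ 0.5869 -0.2404  0.1074] yawy 0.04 xax [-0.002  -0.0013 -1.    ] F [ 0.68 -0.51  0.61] w 0.0851 q [-0.03  0.61  0.51  1.71 -0.36  0.92  0.63]
0.91 [311.7, 254.2] [ 0.5866 -0.2413  0.042 ]
0.84 [148.4, 169.7] [ 0.4845 -0.1862  0.042 ]
0.64 [224.6, 373.0] [ 0.522  -0.3335  0.042 ]
```

View pics/w7.png

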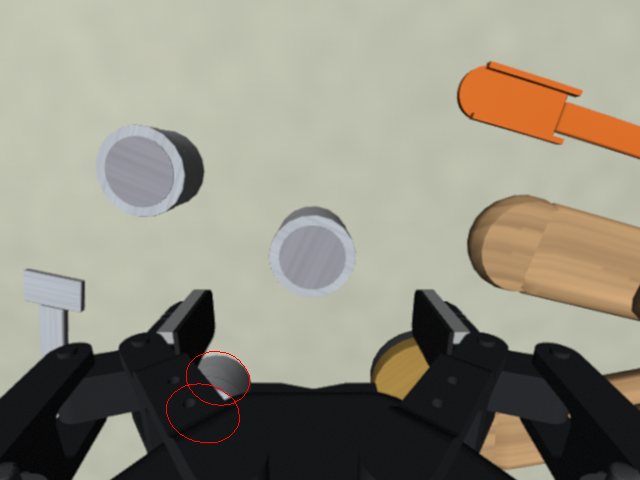

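```bash
python3 -m crank '[{"claw":0,"translation":[0,-16.5,26],"dr":[0,0,0]},{"claw":0,"translation":[0,-16.5,26],"dr":[0,0,0]},{"claw":0,"translation":[0,-16.5,26],"dr":[0,0,0]},{"claw":0,"translation":[0,-16.5,26],"dr":[0,0,0]},{"claw":0,"translation":[5,-15,25],"dr":[0,0,0]}]'
python3 -c "
from h import *
st();plan([.503,-.375,.015],0,4)"
```

```text
time_s: 23.45
ee_pos: [0.5054, -0.365, 0.0951]
tool_rot: [-2.2, 1.561, 2.525]
force: [0.4, 0.1, -0.5]
width: 0.0853
t 23.45 p [ 0.5054 -0.365   0.0951] yawy 0.72 xax [-0.0077  0.0055 -1.    ] F [ 0.39  0.14 -0.47] w 0.0853 q [ 0.21  0.61  0.5   1.74 -0.36  0.89  0.88]
0 [20.  -0.5  2.6] [ 0.18 -0.08  0.11]
1 [20.  -0.5  2.6] [ 0.18 -0.08  0.11]
2 [20.  -0.5  2.5] [ 0.18 -0.08  0.11]
3 [20.  -0.6  2.5] [ 0.18 -0.08  0.11]
cumulative tool-axis shift total [80.1 -1.9 10.4]
```

```bash
python3 -m crank '[{"claw":0,"translation":[15,-0.5,3.5],"dr":[0.18,-0.1,0.1]},{"claw":0,"translation":[20,-0.5,3],"dr":[0.18,-0.1,0.1]},{"claw":0,"translation":[20,-0.5,2],"dr":[0.18,-0.1,0.1]},{"claw":0,"translation":[18,-0.5,1],"dr":[0.18,0,0.1]},{"claw":0,"translation":[1,0,0.5],"dr":[0,0,0]}]'
python3 -c "
from h import *
st();plan([.503,-.375,.015],0,2)"
```

```text
time_s: 23.95
ee_pos: [0.4946, -0.3797, 0.013]
tool_rot: [-1.702, 1.562, 3.0]
force: [-0.5, 0.2, -0.0]
width: 0.0857
t 23.95 p [ 0.4946 -0.3797  0.013 ] yawy -0.6 xax [-0.0088  0.0012 -1.    ] F [-0.48  0.19 -0.05] w 0.0857 q [ 0.28  0.72  0.44  1.79 -0.43  0.74  0.93]
0 [-1.   4.2 -2.4] [-0.3  -0.03  0.25]
1 [-1.   4.2 -2.4] [-0.3  -0.03  0.25]
cumulative tool-axis shift total [-2.1  8.3 -4.7]
```

```bash
python3 -m crank '[{"claw":0,"translation":[-1,4,-2.4],"dr":[-0.3,0,0.25]},{"claw":0,"translation":[-1,4,-2.4],"dr":[-0.3,0,0.25]},{"claw":0,"translation":[0,0,0],"dr":[0,0,0]},{"claw":1,"translation":[0,0,0],"dr":[0,0,0]},{"claw":1,"translation":[0,0,0],"dr":[0,0,0]}]'
python3 -m crank '[{"claw":1,"translation":[0,0,0],"dr":[0,0,0]},{"claw":1,"translation":[0,0,0],"dr":[0,0,0]},{"claw":1,"translation":[0,0,0],"dr":[0,0,0]},{"claw":1,"translation":[0,0,0],"dr":[0,0,0]},{"claw":1,"translation":[0,0,0],"dr":[0,0,0]}]'
python3 -c "
from h import *
st()"
python3 -m crank '[{"claw":1,"translation":[-8,0,0],"dr":[0,0,0]},{"claw":1,"translation":[-12,0,0],"dr":[0,0,0]},{"claw":1,"translation":[-10,0,0],"dr":[0,0,0]},{"claw":1,"translation":[0,0,0],"dr":[0,0,0]},{"claw":1,"translation":[0,0,0],"dr":[0,0,0]}]'
python3 weigh.py
```

```text
time_s: 24.45
ee_pos: [0.5044, -0.374, 0.0164]
tool_rot: [2.172, 1.569, 0.603]
force: [-0.0, 0.2, -0.1]
width: 0.0591
time_s: 24.95
ee_pos: [0.5042, -0.3739, 0.0171]
tool_rot: [2.092, 1.569, 0.524]
force: [1.1, 0.4, 0.2]
width: 0.0547
t 24.95 p [ 0.5042 -0.3739  0.0171] yawy 0.14 xax [ 0.0019  0.0011 -1.    ] F [1.1  0.38 0.18] w 0.0547 q [ 0.27  0.71  0.44  1.79 -0.43  0.74  0.93]
time_s: 25.45
ee_pos: [0.5039, -0.3738, 0.0498]
tool_rot: [2.303, 1.569, 0.735]
force: [-0.1, -0.1, -4.7]
width: 0.0546
mean F [-0.172 -0.319 -3.922] sd [0.31 0.49 0.46] tq2,4 [-73.708 -24.133]
t 25.85 p [ 0.5036 -0.3737  0.049 ] yawy 0.13 xax [ 4.0e-04  1.8e-03 -1.0e+00] F [-0.51  0.66 -3.24] w 0.0549 q [ 0.25  0.67  0.46  1.77 -0.4   0.8   0.91]
```

T3 weighs about 3.9 N, against 1.2 and 1.5 N, so it is the heaviest. Lift it and carry it to the foot rest.

```bash
python3 -m crank '[{"claw":1,"translation":[-25,0,0],"dr":[0,0,0]},{"claw":1,"translation":[-40,0,0],"dr":[0,0,0]},{"claw":1,"translation":[-45,0,0],"dr":[0,0,0]},{"claw":1,"translation":[-45,0,-5],"dr":[0,0,0]},{"claw":1,"translation":[-30,0,-20],"dr":[0,0,0]}]'
python3 -c "
from h import *
st(); plan([.5455,.2825,.245],10,20)" | sed -n '1,4p;10,12p;20,23p'
```

```text
time_s: 26.35
ee_pos: [0.4995, -0.3494, 0.234]
tool_rot: [-2.038, 1.558, 2.672]
force: [0.8, -0.1, -3.7]
width: 0.0546
t 26.35 p [ 0.4995 -0.3494  0.234 ] yawy -0.15 xax [-0.0117  0.006  -0.9999] F [ 0.83 -0.07 -3.69] w 0.0546 q [ 0.13  0.45  0.58  1.63 -0.26  1.15  0.77]
0 [ -0.4   2.2 -31.6] [-0.51 -0.02  0.03]
1 [ -0.4   2.5 -31.6] [-0.51 -0.02  0.03]
2 [ -0.4   2.8 -31.6] [-0.51 -0.02  0.03]
8 [ -0.5   4.4 -31.4] [-0.51 -0.02  0.03]
9 [ -0.5   4.7 -31.3] [-0.51 -0.02  0.03]
10 [ -0.5   5.  -31.3] [-0.51 -0.02  0.03]
18 [ -0.5   7.2 -30.8] [-0.51 -0.02  0.03]
19 [ -0.5   7.5 -30.8] [-0.51 -0.02  0.03]
cumulative tool-axis shift total [  -7.8   44.3 -632. ]
```

```bash
python3 -m crank '[{"claw":1,"translation":[-1,2,-31],"dr":[-0.5,0,0]},{"claw":1,"translation":[-1,2.5,-31],"dr":[-0.5,0,0]},{"claw":1,"translation":[-1,3,-31],"dr":[-0.5,0,0]},{"claw":1,"translation":[-1,3,-31],"dr":[-0.5,0,0]},{"claw":1,"translation":[-1,3,-31],"dr":[-0.5,0,0]}]'
python3 -m crank '[{"claw":1,"translation":[-1,3.5,-31],"dr":[-0.5,0,0]},{"claw":1,"translation":[-1,4,-31],"dr":[-0.5,0,0]},{"claw":1,"translation":[-1,4,-31],"dr":[-0.5,0,0]},{"claw":1,"translation":[-1,4,-31],"dr":[-0.5,0,0]},{"claw":1,"translation":[-1,4.5,-31],"dr":[-0.5,0,0]}]'
python3 -c "
from h import *
st(); plan([.5455,.2825,.24],8,10)"
```

```text
time_s: 26.85
ee_pos: [0.5114, -0.1942, 0.2455]
tool_rot: [-1.8, 1.568, 2.947]
force: [0.4, 0.6, -3.5]
width: 0.0547
time_s: 27.35
ee_pos: [0.5216, -0.0324, 0.2506]
tool_rot: [-2.003, 1.568, 2.788]
force: [-0.1, -0.1, -4.0]
width: 0.0547
t 27.35 p [ 0.5216 -0.0324  0.2506] yawy 4.53 xax [-0.0031  0.0011 -1.    ] F [-0.14 -0.1  -3.99] w 0.0547 q [-0.42  0.26  0.49  1.82 -0.14  1.1   0.19]
0 [  1.1   4.9 -31.2] [-0.35 -0.01  0.02]
1 [  1.1   5.1 -31.2] [-0.35 -0.01  0.02]
2 [  1.1   5.2 -31.1] [-0.35 -0.01  0.02]
3 [  1.1   5.4 -31.1] [-0.35 -0.01  0.02]
4 [  1.1   5.6 -31.1] [-0.35 -0.01  0.02]
5 [  1.1   5.8 -31. ] [-0.35 -0.01  0.02]
6 [  1.1   6.  -31. ] [-0.35 -0.01  0.02]
7 [  1.1   6.2 -31. ] [-0.35 -0.01  0.02]
8 [  1.1   6.4 -30.9] [-0.35 -0.01  0.02]
9 [  1.1   6.6 -30.9] [-0.35 -0.01  0.02]
cumulative tool-axis shift total [  10.9   48.7 -312. ]
```

```bash
python3 -m crank '[{"claw":1,"translation":[0,5,-31],"dr":[-0.35,0,0]},{"claw":1,"translation":[0,5,-31],"dr":[-0.35,0,0]},{"claw":1,"translation":[0,5,-31],"dr":[-0.35,0,0]},{"claw":1,"translation":[0,5.5,-31],"dr":[-0.35,0,0]},{"claw":1,"translation":[0,5.5,-31],"dr":[-0.35,0,0]}]'
python3 -m crank '[{"claw":1,"translation":[0,6,-31],"dr":[-0.35,0,0]},{"claw":1,"translation":[0,6,-31],"dr":[-0.35,0,0]},{"claw":1,"translation":[0,6,-30],"dr":[-0.35,0,0]},{"claw":1,"translation":[0,6,-22],"dr":[-0.3,0,0]},{"claw":1,"translation":[0,3,-8],"dr":[0,0,0]}]'
python3 -c "
from h import *
st(); plan([.5455,.2825,.235],8,5)"
```

```text
time_s: 27.85
ee_pos: [0.5321, 0.13, 0.2507]
tool_rot: [-2.059, 1.567, 2.763]
force: [0.5, -0.8, -3.8]
width: 0.0545
time_s: 28.35
ee_pos: [0.5425, 0.263, 0.2495]
tool_rot: [-2.045, 1.565, 2.805]
force: [0.0, 0.0, -3.3]
width: 0.0548
t 28.35 p [0.5425 0.263  0.2495] yawy 7.88 xax [-0.0059  0.0021 -1.    ] F [ 0.03  0.04 -3.33] w 0.0548 q [-0.79  0.39  0.36  1.62 -0.15  1.16 -0.25]
0 [ 2.9  1.1 -3.8] [-0.02 -0.03  0.06]
1 [ 2.9  1.1 -3.8] [-0.02 -0.03  0.06]
2 [ 2.9  1.1 -3.8] [-0.02 -0.03  0.06]
3 [ 2.9  1.1 -3.8] [-0.02 -0.03  0.06]
4 [ 2.9  1.1 -3.8] [-0.02 -0.03  0.06]
cumulative tool-axis shift total [ 14.5   5.7 -18.9]
```

```bash
python3 -m crank '[{"claw":1,"translation":[2,1,-5],"dr":[0,0,0.07]},{"claw":1,"translation":[2,1,-5],"dr":[0,0,0.07]},{"claw":1,"translation":[2,1,-5],"dr":[0,0,0.07]},{"claw":1,"translation":[2,1,-4],"dr":[0,0,0.07]},{"claw":1,"translation":[0,0,0],"dr":[0,0,0]}]'
python3 -m crank '[{"claw":1,"translation":[0,0,0],"dr":[0,0,0]},{"claw":1,"translation":[0,0,0],"dr":[0,0,0]},{"claw":1,"translation":[0,0,0],"dr":[0,0,0]},{"claw":1,"translation":[0,0,0],"dr":[0,0,0]},{"claw":1,"translation":[0,0,0],"dr":[0,0,0]}]'
python3 - <<'E'
from h import *
st(); t=camera('side'); T=camera('top'); st()
a=t['image'][100:400,150:550]; b=T['image'][100:325,120:520]
cv2.imwrite('pics/f1.png',np.hstack([a,cv2.copyMakeBorder(b,0,75,0,0,0)])[:,:,::-1])
E
```

```text
time_s: 28.85
ee_pos: [0.5441, 0.2801, 0.2401]
tool_rot: [-1.873, 1.569, 2.973]
force: [-0.5, 0.3, -4.0]
width: 0.0548
time_s: 29.35
ee_pos: [0.5447, 0.2782, 0.2407]
tool_rot: [-1.77, 1.57, 3.073]
force: [-0.1, -0.1, -3.7]
width: 0.0549
t 29.35 p [0.5447 0.2782 0.2407] yawy 7.51 xax [-1.1e-03  1.0e-04 -1.0e+00] F [-0.15 -0.08 -3.67] w 0.0549 q [-0.81  0.41  0.36  1.62 -0.16  1.14 -0.28]
t 29.45 p [0.5446 0.2782 0.2406] yawy 7.52 xax [-0.0012  0.     -1.    ] F [ 0.05 -0.58 -4.27] w 0.0547 q [-0.81  0.41  0.36  1.62 -0.16  1.14 -0.28]
```

View pics/f1.png

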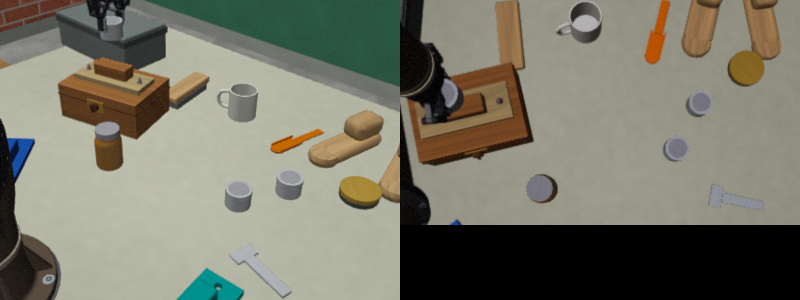

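Plate flush, the two lighter tins upright, heavy tin level and about 75 mm above the rest, arm still. Handing in.

```bash
python3 -c "
from h import *
st(); print(finish_job()); st()"
```

```text
t 29.45 p [0.5446 0.2782 0.2406] yawy 7.52 xax [-0.0012  0.     -1.    ] F [ 0.05 -0.58 -4.27] w 0.0547 q [-0.81  0.41  0.36  1.62 -0.16  1.14 -0.28]
the job is handed in; nothing more can be done
None
the job is handed in; nothing more can be done
```

I lowered the pale foot plate over both pins until it seated (contact force about 10 N) and let go of it. The camera then showed it lying flush with both pins through the holes.

I lifted each of the three tins in turn: they pulled about 1.2, 1.5 and 3.9 N. The heaviest, about 0.40 kg, started farthest to the robot's right. The job took 29.5 s. At hand-in the gripper held that tin level and still, about 75 mm above the foot rest and roughly 5 mm off its centre.

The last pictures showed the two lighter tins upright on the step and the other things looking undisturbed.

**One slip:** setting the first tin back down, I pressed it onto the step until the wrist force read 89 N, under the 120 N limit. I eased off at once and the tin stayed upright. The push went through the held tin, and I saw no contact with the gripper's body, but I could not measure that force separately against its 40 N limit.

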